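# Wedge up the dropped cabinet door and hold it

### The arm

A 6-joint arm with a two-finger parallel gripper is mounted at the origin on the work surface. World frame = base frame: x ahead of the robot, y to its left, z up, the work surface at z = 0. Lengths are in mm, angles in rad, forces in N, time in s.
With the tool pointing down it reaches from about 275 to 750 mm from the base axis. Payload 10.2 kg.
Tool frame: the origin (TCP) lies at the very end of the fingers, on their centre line; the grasp point (between the pads) lies 19 mm behind it; z points along the fingers, y is the line along which they close (so a half turn about z gives the same grasp; the last joint's range is limited). The gripper opens to 85 mm and grips with 20 to 120 N. Pads are 22 mm wide; open, the fingers measure 114 mm over their backs; the gripper's body (76 mm by 85 mm) begins 54 mm behind the grasp point. The pads swing forward as they close: fully open they stand 13 mm farther back than shut.
Start: joints at [-1.424, 0.313, 1.498, -0, 1.331, -0.223], TCP at [189.738, -489.521, 231.294] pointing down, gripper open.
Joint ranges: [-2.94, 2.94], [-0.97, 2.17], [0.19, 2.56], [-1.23, 4.37], [0.02, 3.11], [-2.88, 2.88]. Speed limits (rad/s): [2.39, 2.39, 3.01, 3.14, 3.14, 3.14].

### API

Orientations are given as a unit quaternion [w, x, y, z].
In Python, from rig import * gives the robot as it stands. The module is installed in compiled form; this text tells all that it offers.
- The arm moves only by the shell command python3 -m crank 'ROWS' [FORCE]. ROWS is JSON, a list that holds one entry, the list of rows, each a list of 7 numbers: the shift along the tool's x, y, z in units of 25 mm (1.0 is 25 mm), then the turn, a rotation vector about the tool's x, y, z in units of 8 degrees (1.0 is 8 degrees), then the finger opening in mm, from 0 to 85.4. A call has exactly 8 rows; each row shifts and turns the commanded pose from where the row before left it, along the tool's axes as they then stand; what a row does not reach is not made up. A row lasts 1/10 s, in which the tool goes at most 50 mm and 8.59 degrees, less where a joint would pass 70% of its speed; a pose out of reach is approached as far as the arm can. A call is refused whole if a number of a shift passes 1 or a number of a turn 1, either way. A call with a gripper value outside its range is refused whole. The fingers move at their own pace and stop on an object; FORCE is the grip in N (left out, the last holds). Time passes only in rows, so rows that do not move let the fingers close, or fill a call up. It gives the time, the measured TCP pose, the force, the opening and the grip force at its end, in the units of the state.
- sense(): the state, without advancing time (a new reading comes with each control period).
- capture(name): name is "side" or "top"; returns the picture (480x640x3 uint8, blue, green, red); there is no depth.
- camera_model(name): a dict with "fx", "fy", "cx", "cy" (pixels), "world_from_camera" (4x4, takes a point from camera to world coordinates). Camera axes: x right, y up, looking along -z (the intrinsics and any distortion apply to the point x, -y, -z); pixel columns grow to the right and rows downward; lengths in mm; the calibration is good to about 2 mm. A picture is of the moment at which its call begins. camera_model takes no time and is no camera call.
- finish_job(): hands the job in; it is judged then, once.
The state is a dict: "time_s": time; "joints": joint angles; "dq": joint speeds; "tau": joint torques, N m; "eef_pos": TCP position; "ee_rot": TCP orientation; "force": force on the tool from outside, world axes, zero at the start; "wrist_torque": the same for the moment, N m; "grip_width": opening from 0.0 (shut) to 1.0 (fully open); "grip_force": force on a finger pad.
Only numpy, scipy, OpenCV 4.12 (cv2) and the standard library are available. Lean on these libraries where they do the work, as an engineer would, in place of code of your own. Each camera call takes 0.05 s, during which the arm holds its last target. There are 200 camera calls.

### The job

One door of the small tool cabinet has dropped on its slack hinges and stands on the bench, lower than its neighbour. Push the wooden wedge, thin edge first and flat on the bench, in under that door until the door just lifts off the bench by about 5 mm, never as high as its neighbour, without touching the door with the gripper. Finish while still gripping the wedge in place, so that I can tighten the hinge screws; leave the other door, the cabinet and the other things on the bench alone.

Things in the scene. Friction and masses are not known exactly. Their poses are not given: they have to be found in the camera images.
- wedge: dark hardwood wedge flat on the bench: 160 mm long, 40 wide, straight taper from 26 mm high at the heel to 0.8 mm at the thin edge; 0.07 kg. Origin at the middle of its underside; +x points to the thin edge (80 mm away), heel at -80 mm, z up, the slope on top. Can be gripped across its 40 mm width near the heel.
- wedge_tip (a point): middle of the wedge's thin edge, at its underside
- door_a: one of two identical upright oak doors side by side on the cabinet front (which is left varies): 160 wide, 208 high, 18 mm thick, 4 mm apart, a tab pull on the top edge sticks 15 mm out. Lower edge rounded (radius 9 mm). Origin: middle of the lower edge, at mid thickness; -x points out of the front, y along the width, z up. Height 10 mm: the fast door; 0: the dropped door, on the bench.
- door_b: the other door; sizes, origin and axes as door_a. Whichever of the two has dropped weighs 0.33 to 0.6 kg, slides straight up and down only (0 to 20 mm, friction about 1 N) and sinks again when not carried. It rises to the height the wedge has under the middle of the door's thickness.
- cabinet: small white tool cabinet, fixed on the bench: 328 mm wide, 150 deep, 218 high. Origin on the bench at the middle of the carcass's front edge, 1 mm behind the doors; -x points out of the front. Its 15 mm side walls reach the bench; its floor board is 45 mm up, so the space behind the doors' lower edges is open for the wedge.
- screwdriver: screwdriver, 200 mm long, lying on the bench (bystander)
- screw_jar: small glass jar with a steel lid, 64 mm across, 75 mm high (bystander)
- offcut: flat pine offcut, 140 x 89 x 38 mm, no taper (bystander)

How it is judged (in metres and radians):
At the end, for the whole second after the job is handed in: The dropped door is carried by the wedge alone, its lower edge 2 to 8.5 mm above the bench and at rest; the wedge lies flat on the bench (within 0.08 rad, 6 mm) and the fingers still hold it (over 2 N); the robot does not touch the door (height (world z) of door_a between 0.002 and 0.0085 m and linear speed of door_a below 0.01 m/s and contact force between wedge and door_a above 1 N and contact force between the fingers and wedge above 2 N and contact force between each of the arm, the fingers and door_a below 0.3 N and angle between wedge's own z axis and vertical below 0.08 rad and height (world z) of wedge below 0.006 m); the arm keeps its last pose, push and grip.
It fails at once if the dropped door is lifted as high as its neighbour or higher (10 mm) (height (world z) of door_a above 0.01 m).
It fails at once if the robot handles the dropped door itself (contact force between any of the arm, the fingers and door_a above 2 N).
It fails at once if the fast door is pushed or knocked (contact force between door_b and anything else above 3 N).
It fails at once if the cabinet is knocked (contact force between cabinet and anything else above 5 N).
It fails at once if a bystander is disturbed (distance of any of screwdriver, screw_jar, offcut from where it was at the start of the episode above 0.02 m).
It also fails if it takes over 40 s, if anything falls off the work surface, if the arm or the gripper's body presses on something with over 40 N, if the wrist force passes 120 N, or if a joint passes its speed limit or range.

## Working session

There is one attempt and no reset: what is moved stays moved. The work goes in short steps, Python scripts to look and compute and a shell command to move; the robot and the scene stay as the last step left them, time stands still between calls to the robot, and variables do not carry over. Pictures are saved under pics/ and viewed, at most 10 in all, crops included, and the job is handed in when it is done.

```bash
mkdir -p pics
python3 - <<'E'
from rig import *
import cv2
for n in("side","top"):
    cv2.imwrite(f"pics/{n}0.png",capture(n)); m=camera_model(n); print(n,m)
s=sense(); print(s)
E
```

```text
side {'fx': 433.46803938749497, 'fy': 433.46803938749497, 'cx': 317.8694949028263, 'cy': 246.42814145399794, 'world_from_camera': array([[-5.46154327e-01,  7.62432528e-01, -3.47004454e-01,
         2.39835727e+02],
       [-8.37672807e-01, -4.94888495e-01,  2.31061996e-01,
         2.99810933e+02],
       [ 4.44066968e-03,  4.16871704e-01,  9.08954489e-01,
         1.01868876e+03],
       [ 0.00000000e+00,  0.00000000e+00,  0.00000000e+00,
         1.00000000e+00]])}
top {'fx': 525.4884615120326, 'fy': 525.4884615120326, 'cx': 320.81949969307175, 'cy': 232.5104213006889, 'world_from_camera': array([[ 2.01575863e-02,  9.82376423e-01, -1.85823129e-01,
         4.03215355e+02],
       [-9.99739893e-01,  2.17885033e-02,  6.73849786e-03,
         4.70249194e+01],
       [ 1.06685493e-02,  1.85638964e-01,  9.82560104e-01,
         1.04886301e+03],
       [ 0.00000000e+00,  0.00000000e+00,  0.00000000e+00,
         1.00000000e+00]])}
{'time_s': 0.1, 'joints': array([-1.42441852e+00,  3.13405493e-01,  1.49837030e+00,  3.10304755e-05,
        1.33099931e+00, -2.23426127e-01]), 'dq': array([-0.00040582, -0.00222234, -0.00181496, -0.00085077,  0.00041089,
       -0.0003144 ]), 'tau': array([ 2.05828786e-03, -4.12900829e+01, -2.60143787e+01, -1.82813374e-04,
        3.01676439e-03,  7.08939169e-06]), 'eef_pos': array([ 189.70078775, -489.28110981,  230.78298588]), 'ee_rot': array([-5.90209848e-04,  9.82954786e-01,  1.83846510e-01,  3.78288889e-05]), 'force': array([-0.75631904,  0.7782842 ,  0.06165492]), 'wrist_torque': array([ 0.03429147, -0.05738592,  0.01280811]), 'grip_force': 0.0, 'grip_width': 1.001650070002564}
```

View pics/top0.png

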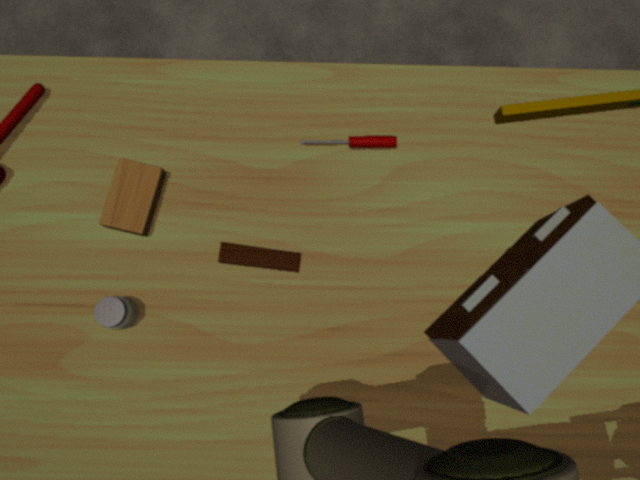

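View pics/side0.png

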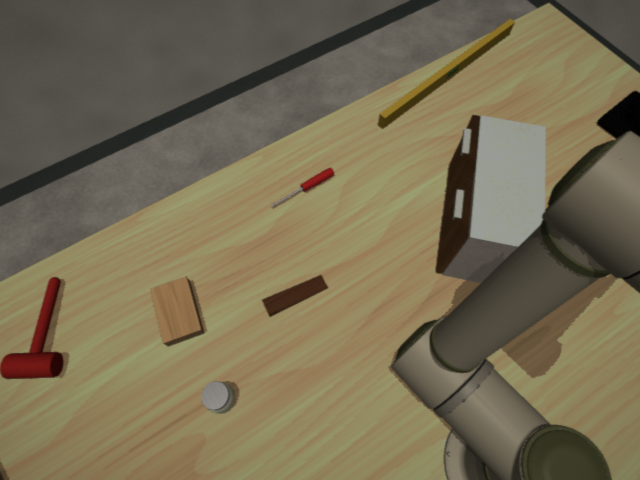

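The top view shows the wedge at (219–301, 243–272) and the cabinet front running (427,332)–(590,197), facing up-left. In the side view the wedge is at (263–327, 276–315). I need enlarged crops to see which end is the heel and which door has dropped.

Run:
```python
import cv2,numpy as np
t=cv2.imread("pics/top0.png");s=cv2.imread("pics/side0.png")
g=lambda i:(255*(i/255.)**0.5).astype('uint8')
f=lambda i,x,y,w,h:g(cv2.resize(i[y:y+h,x:x+w],(400,300),interpolation=cv2.INTER_CUBIC))
cv2.imwrite("pics/w.png",np.vstack([np.hstack([f(t,210,220,100,75),f(s,245,260,100,75)]),np.hstack([f(t,420,180,220,165),f(s,430,110,100,75)])]))
cv2.imwrite("pics/d.png",g(cv2.resize(s[105:285,420:560],(467,600),interpolation=cv2.INTER_CUBIC)))
```

```text
(no output)
```

View pics/w.png

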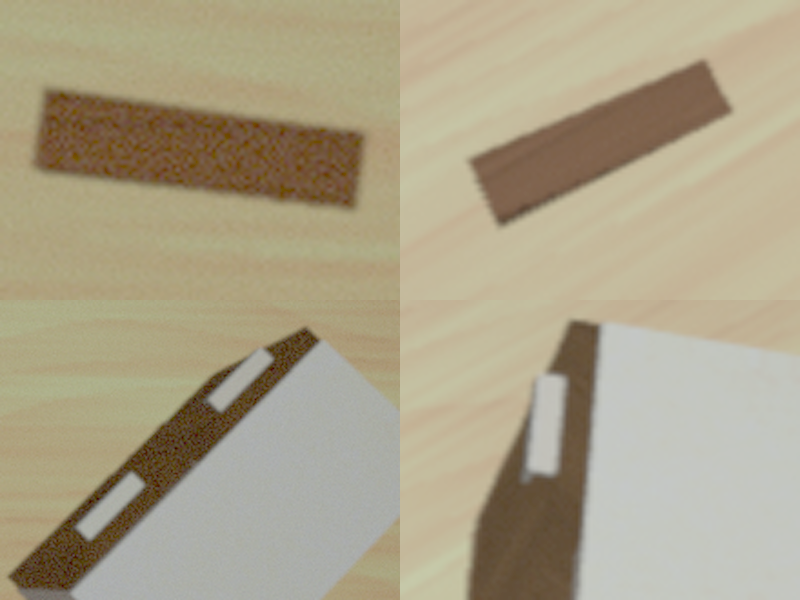

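View pics/d.png

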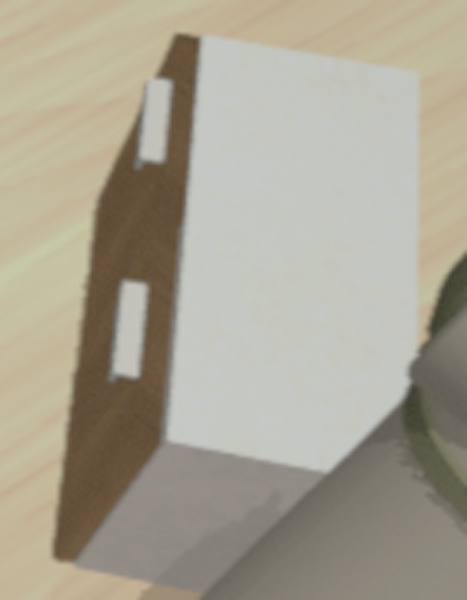

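```bash
cat > h.py <<'E'
from rig import *
import numpy as np, cv2
M={n:camera_model(n) for n in("side","top")}
def ray(n,p):
    m=M[n];T=m["world_from_camera"]
    return T[:3,3],T[:3,:3]@np.array([(p[0]-m["cx"])/m["fx"],-(p[1]-m["cy"])/m["fy"],-1])
def at(n,p,z):
    o,d=ray(n,p);return o+d*(z-o[2])/d[2]
def tri(pt,ps):
    A=[];b=[]
    for n,p in(("top",pt),("side",ps)):
        o,d=ray(n,p);d=d/np.linalg.norm(d);P=np.eye(3)-np.outer(d,d);A.append(P);b.append(P@o)
    return np.linalg.lstsq(np.vstack(A),np.hstack(b),rcond=None)[0]
def proj(n,X):
    m=M[n];T=m["world_from_camera"];c=T[:3,:3].T@(np.array(X)-T[:3,3])
    return np.array([m["cx"]-m["fx"]*c[0]/c[2],m["cy"]+m["fy"]*c[1]/c[2]])
E
python3 - <<'E'
from h import *
np.set_printoptions(precision=1,suppress=True)
t=cv2.imread("pics/top0.png");s=cv2.imread("pics/side0.png")
def seg(i,box):
    x,y,w,h=box;c=i[y:y+h,x:x+w].max(2);_,b=cv2.threshold(c,0,255,cv2.THRESH_OTSU)
    k,l,st,ce=cv2.connectedComponentsWithStats(b);print([(st[j][4],ce[j]+[x,y]) for j in range(1,k)])
seg(t,(532,200,36,44));seg(t,(458,270,46,44));seg(s,(459,125,14,35));seg(s,(451,183,17,40))
for a,b in(((552.3,224),(466.7,141.3)),((480.9,293.9),(459,204))):print("tab",tri(a,b))
print("carc",at("top",(597,202),218),at("top",(459.6,341),218),at("side",(480,116.4),218),at("side",(469.5,237),218),tri((597,202),(480,116.4)),tri((459.6,341),(469.5,237)))
print("wedge top",[at("top",p,z) for p,z in(((300.5,253.3),.8),((298.5,272),.8),((221.3,242.5),26),((219.3,261.8),26))])
print("wedge side",[at("side",p,z) for p,z in(((321,275.5),.8),((328,288),.8),((262.5,300),26),((270,316.3),0))])
E
```

```text
[(np.int32(930), array([548. , 214.7])), (np.int32(78), array([563.3, 239.3]))]
[(np.int32(412), array([467.2, 278.9])), (np.int32(449), array([480.2, 292.8])), (np.int32(171), array([497.3, 307.3]))]
[(np.int32(257), array([464.6, 137.4]))]
[(np.int32(215), array([458.6, 203.4]))]
tab [ 582.2 -334.   218.1]
tab [ 468.  -216.7  208. ]
carc [ 621.2 -409.5  218. ] [ 393.7 -177.6  218. ] [ 620.  -409.4  218. ] [ 393.6 -176.9  218. ] [ 621.3 -410.9  216. ] [ 393.8 -178.   216.4]
wedge top [array([557.9,  79.9,   0.8]), array([520.1,  82.9,   0.8]), array([572.3, 235.6,  26. ]), array([534. , 237.4,  26. ])]
wedge side [array([557. ,  78.3,   0.8]), array([520. ,  81.8,   0.8]), array([573. , 234.8,  26. ]), array([536.5, 238.5,   0. ])]
```

The two camera views agree: the tab triangulates to a height of 208 mm at the near door (468,-217) and 218 mm at the far one. So the near door has dropped. The carcass front comes out at 325 mm against the stated 328. The wedge's heel is at +y and its thin edge already faces the cabinet. I'll raise the arm and turn it to line up with the wedge.

```bash
cat > plan.py <<'E'
from h import *
import sys
from scipy.spatial.transform import Rotation as R
np.set_printoptions(precision=2,suppress=True)
# usage: plan.py x y z yawy : remaining shift in tool units (at the present orientation), remaining turn in tool units
s=sense();w,x,y,z=s["ee_rot"];r=R.from_quat([x,y,z,w]);m=r.as_matrix()
print("t",s["time_s"],"pos",s["eef_pos"],"yaw_y",np.degrees(np.arctan2(m[1,1],m[0,1])),"F",s["force"],"grip",s["grip_force"],s["grip_width"]*85.4)
g=np.array([float(v) for v in sys.argv[1:5]]);a=np.radians(g[3]);Y=np.array([np.cos(a),np.sin(a),0]);Z=np.array([0,0,-1.]);G=np.column_stack([np.cross(Y,Z),Y,Z])
print("shift/25",m.T@(g[:3]-s["eef_pos"])/25,"after-turn axes",G.T@(g[:3]-s["eef_pos"])/25,"turn/8",np.degrees((r.inv()*R.from_matrix(G)).as_rotvec())/8)
E
python3 -m crank '[[[0,0,-1,0,0,-0.992,85],[0,0,-1,0,0,-0.992,85],[0,0,-1,0,0,-0.992,85],[0,0,-1,0,0,-0.992,85],[0,0,0,0,0,-0.992,85],[0,0,0,0,0,-0.992,85],[0,0,0,0,0,-0.992,85],[0,0,0,0,0,-0.992,85]]]' 40; python3 plan.py 552 218 120 -5.3
```

```text
time_s: 0.9
eef_pos: [189.7, -489.4, 331.0]
ee_rot: [-0.0, 0.737, 0.676, 0.0]
force: [-0.6, -1.0, -0.8]
grip_width: 0.992
grip_force: 0.0
t 0.9 pos [ 189.71 -489.43  330.97] yaw_y -4.997690214953789 F [-0.56 -0.95 -0.77] grip 0.0 84.75592134164265
shift/25 [29.45 11.97  8.46] after-turn axes [29.51 11.82  8.44] turn/8 [-0.   -0.    0.04]
```

```bash
python3 -m crank '[[[1,0.4,0,0,0,0.04,85],[1,0.4,0,0,0,0,85],[1,0.4,0,0,0,0,85],[1,0.4,0,0,0,0,85],[1,0.4,0,0,0,0,85],[1,0.4,0,0,0,0,85],[1,0.4,0,0,0,0,85],[1,0.4,0,0,0,0,85]]]' >/dev/null
python3 -m crank '[[[1,0.4,0,0,0,0,85],[1,0.4,0,0,0,0,85],[1,0.4,0,0,0,0,85],[1,0.4,0,0,0,0,85],[1,0.4,0,0,0,0,85],[1,0.4,0,0,0,0,85],[1,0.4,0,0,0,0,85],[1,0.4,0,0,0,0,85]]]' >/dev/null
python3 -m crank '[[[1,0.4,0.5,0,0,0,85],[1,0.4,0.5,0,0,0,85],[1,0.4,0.5,0,0,0,85],[1,0.4,0.5,0,0,0,85],[1,0.4,0.5,0,0,0,85],[1,0.4,0.5,0,0,0,85],[1,0.4,0.5,0,0,0,85],[1,0.4,0.5,0,0,0,85]]]' >/dev/null
python3 plan.py 552 218 100 -5.3
```

```text
t 3.3 pos [487.68  85.16 230.5 ] yaw_y -5.635785136280844 F [-0.99 -0.8   0.04] grip 0.0 85.29110240151998
shift/25 [5.54 2.04 5.22] after-turn axes [5.53 2.07 5.22] turn/8 [-0.    0.   -0.04]
```

```bash
python3 -m crank '[[[0.8,0.3,0.7,0,0,-0.04,85],[0.8,0.3,0.7,0,0,0,85],[0.8,0.3,0.7,0,0,0,85],[0.8,0.3,0.7,0,0,0,85],[0.8,0.3,0.7,0,0,0,85],[0.8,0.3,0.7,0,0,0,85],[0.73,0.26,0.7,0,0,0,85],[0,0,0,0,0,0,85]]]' >/dev/null
python3 plan.py 552 218 2.5 -5.3
python3 - <<'E'
from h import *
t=capture("top")[190:340,170:370];s=capture("side")[200:350,200:400]
g=lambda i:(255*(cv2.resize(i,(400,300),interpolation=cv2.INTER_CUBIC)/255.)**0.5).astype('uint8')
cv2.imwrite("pics/pre.png",np.hstack([g(t),g(s)]))
E
```

```text
t 4.1 pos [550.67 218.14 105.95] yaw_y -5.223014401927237 F [-0.83 -0.1  -0.06] grip 0.0 85.00624746211174
shift/25 [0.   0.07 4.14] after-turn axes [-0.    0.05  4.14] turn/8 [-0.03  0.01  0.01]
```

View pics/pre.png

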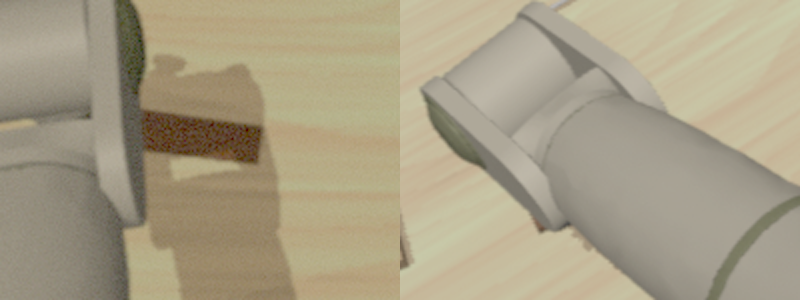

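The arm hides the heel, but the visible thin end (tip at crop (262,127)–(258,163)) is where I measured it, and the tool is 1.3 mm from target. I'll go down and grip.

```bash
python3 -m crank '[[[0,0.05,0.8,0,0,0,80],[0,0,0.8,0,0,0,75],[0,0,0.8,0,0,0,70],[0,0,0.8,0,0,0,65],[0,0,0.5,0,0,0,60],[0,0,0.3,0,0,0,60],[0,0,0.1,0,0,0,60],[0,0,0,0,0,0,60]]]' 50; python3 plan.py 552 218 2.5 -5.3
```

```text
time_s: 5.0
eef_pos: [553.2, 216.7, 6.8]
ee_rot: [0.0, 0.739, 0.673, 0.0]
force: [0.5, 0.1, 0.9]
grip_width: 0.697
grip_force: 0.0
t 5.0 pos [553.22 216.67   6.82] yaw_y -5.330324855977618 F [0.51 0.11 0.85] grip 0.0 59.534229626154065
shift/25 [ 0.05 -0.05  0.17] after-turn axes [ 0.05 -0.05  0.17] turn/8 [ 0.01 -0.   -0.  ]
```

```bash
python3 -m crank '[[[0,0,0.1,0,0,0,60],[0,0,0,0,0,0,55],[0,0,0,0,0,0,45],[0,0,0,0,0,0,30],[0,0,0,0,0,0,30],[0,0,0,0,0,0,30],[0,0,0,0,0,0,30],[0,0,0,0,0,0,30]]]' 50; python3 plan.py 552 218 2.5 -5.3
```

```text
time_s: 5.8
eef_pos: [553.3, 216.8, 4.3]
ee_rot: [0.0, 0.739, 0.674, 0.0]
force: [-0.0, 0.1, 6.1]
grip_width: 0.456
grip_force: 52.2
t 5.8 pos [553.3  216.84   4.35] yaw_y -5.32155196993092 F [-0.03  0.12  6.1 ] grip 52.17021703720093 38.95318784425479
shift/25 [ 0.04 -0.06  0.07] after-turn axes [ 0.04 -0.06  0.07] turn/8 [ 0.01 -0.   -0.  ]
```

```bash
python3 -m crank '[[[0,0,-0.3,0,0,0,30],[0,0,-0.3,0,0,0.5,30],[0,0,0,0,0,0.84,30],[0,0,0,0,0,0.84,30],[0,0,0,0,0,0.84,30],[0,0,0,0,0,0.84,30],[0,0,0,0,0,0.84,30],[0,0,0,0,0,0.34,30]]]' >/dev/null;  python3 -m crank '[[[-0.4,0.5,0,0,0,0,30],[-0.8,0.95,0,0,0,0,30],[-0.8,0.95,0,0,0,0,30],[-0.8,0.95,0,0,0,0,30],[-0.8,0.95,0,0,0,0,30],[-0.8,0.95,0,0,0,0,30],[-0.8,0.95,0,0,0,0,30],[-0.4,0.5,0,0,0,0,30]]]' ; python3 plan.py 576.3 -111 18 -45.6
```

```text
time_s: 7.4
eef_pos: [569.8, -3.8, 18.9]
ee_rot: [0.0, 0.926, 0.377, -0.0]
force: [0.4, -0.3, -1.2]
grip_width: 0.454
grip_force: 51.5
t 7.4 pos [569.79  -3.78  18.92] yaw_y -45.71957225630238 F [ 0.45 -0.26 -1.18] grip 51.49541974067688 38.805525731289805
shift/25 [-2.81  3.25  0.04] after-turn axes [-2.81  3.25  0.04] turn/8 [ 0.    0.   -0.01]
```

```bash
python3 -m crank '[[[-0.5,0.6,0,0,0,0,30],[-0.5,0.6,0,0,0,0,30],[-0.5,0.6,0,0,0,0,30],[-0.5,0.6,0,0,0,0,30],[-0.5,0.5,0,0,0,0,30],[-0.3,0.3,0,0,0,0,30],[0,0,0,0,0,0,30],[0,0,0,0,0,0,30]]]' ; python3 plan.py 576.3 -111 4.3 -45.6
python3 - <<'E'
from h import *
t=capture("top")[200:400,400:600];s=capture("side")[150:350,360:560]
cv2.imwrite("pics/t1.png",t)
g=lambda i:(255*(cv2.resize(i,(400,400),interpolation=cv2.INTER_CUBIC)/255.)**0.5).astype('uint8')
cv2.imwrite("pics/pre2.png",np.hstack([g(t),g(s)]))
E
```

```text
time_s: 8.2
eef_pos: [575.6, -106.6, 18.7]
ee_rot: [-0.0, 0.926, 0.378, -0.0]
force: [-0.1, -0.5, -0.9]
grip_width: 0.454
grip_force: 51.5
t 8.2 pos [ 575.64 -106.6    18.74] yaw_y -45.637486835998146 F [-0.08 -0.48 -0.93] grip 51.495017409324646 38.7720007095205
shift/25 [-0.1   0.14  0.58] after-turn axes [-0.1   0.14  0.58] turn/8 [-0. -0. -0.]
```

View pics/pre2.png

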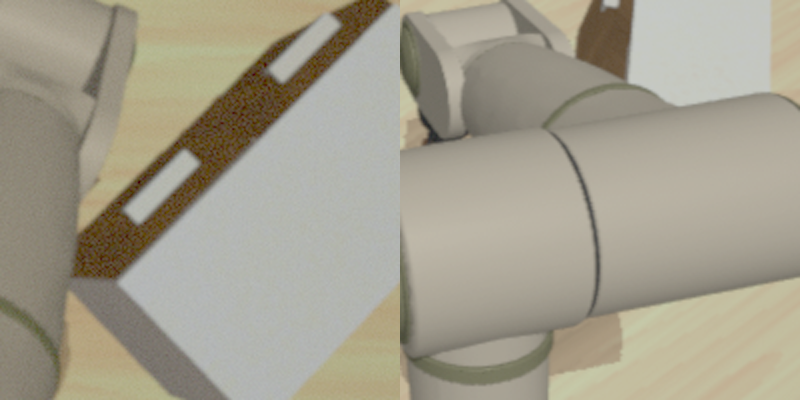

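The tip is hidden behind the arm. Before going further I'll check that the forearm clears the cabinet corner.

Run:
```python
from h import *
np.set_printoptions(precision=3,suppress=True)
print(sense()["joints"])
for h in(150,200,250,300,350,400):print(h,proj("side",(575.6,-106.6,h)),proj("top",(575.6,-106.6,h)))
s=capture("side")[60:360,240:640];t=capture("top")[130:430,240:640]
g=lambda i:(255*(i/255.)**0.5).astype('uint8')
cv2.imwrite("pics/arm.png",np.hstack([g(s),g(t)]))
```

```text
[-0.382  0.684  1.523  0.     0.935  0.413]
150 [384.277 205.252] [405.396 233.006]
200 [387.539 193.827] [410.511 227.409]
250 [391.128 181.259] [416.241 221.14 ]
300 [395.095 167.368] [422.702 214.07 ]
350 [399.502 151.935] [430.046 206.034]
400 [404.427 134.686] [438.466 196.822]
```

View pics/arm.png

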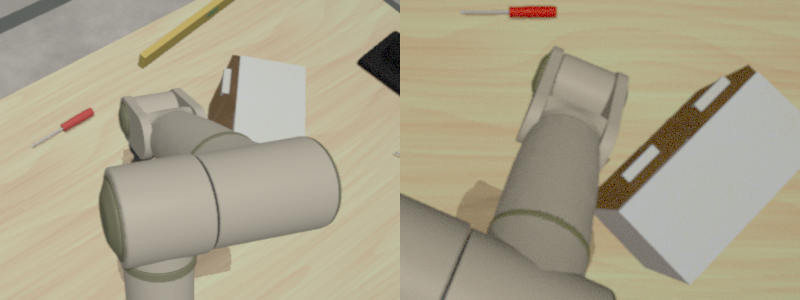

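The forearm dips 36° towards the wrist, and the wrist axis is about 295 mm above the TCP. Both are well clear of the 218 mm cabinet. I'll set the wedge down.

```bash
python3 -m crank '[[[0,0.14,0.1,0,0,0,30],[0,0,0.1,0,0,0,30],[0,0,0.1,0,0,0,30],[0,0,0.1,0,0,0,30],[0,0,0.1,0,0,0,30],[0,0,0.08,0,0,0,30],[0,0,0,0,0,0,30],[0,0,0,0,0,0,30]]]' >/dev/null; python3 plan.py 576.3 -111 4.3 -45.6
```

```text
t 9.2 pos [ 578.27 -109.53    4.36] yaw_y -45.64291515529743 F [-0.61  0.6   0.48] grip 51.69731676578522 38.63344128714804
shift/25 [-0.1  -0.01  0.  ] after-turn axes [-0.1  -0.01  0.  ] turn/8 [ 0.   -0.   -0.01]
```

```bash
python3 -m crank '[[[0,0,0.03,0,0,0,30],[-0.2,0,0,0,0,0,30],[-0.2,0,0,0,0,0,30],[-0.2,0,0,0,0,0,30],[-0.2,0,0,0,0,0,30],[-0.2,0,0,0,0,0,30],[0,0,0,0,0,0,30],[0,0,0,0,0,0,30]]]' >/dev/null; python3 plan.py 535.6 -150.9 4 -45.6
python3 -m crank '[[[-0.2,0,0,0,0,0,30],[-0.2,0,0,0,0,0,30],[-0.2,0,0,0,0,0,30],[0,0,0,0,0,0,30],[0,0,0,0,0,0,30],[0,0,0,0,0,0,30],[0,0,0,0,0,0,30],[0,0,0,0,0,0,30]]]' >/dev/null; python3 plan.py 535.6 -150.9 4 -45.6
```

```text
t 10.0 pos [ 560.71 -127.61    4.32] yaw_y -45.65777127149992 F [-1.45 -1.11  6.93] grip 52.342872619628906 38.98355967260156
shift/25 [-1.37 -0.04  0.01] after-turn axes [-1.37 -0.04  0.01] turn/8 [ 0.01 -0.   -0.01]
t 10.8 pos [ 550.57 -137.61    4.36] yaw_y -45.66373854818444 F [3.05 2.33 5.46] grip 52.22640573978424 38.90556385891324
shift/25 [-0.8  -0.04  0.01] after-turn axes [-0.8  -0.04  0.01] turn/8 [ 0.02 -0.01 -0.01]
```

```bash
python3 -m crank '[[[-0.15,0,0,0,0,0,30],[-0.15,0,0,0,0,0,30],[-0.15,0,0,0,0,0,30],[-0.05,0,0,0,0,0,30],[0,0,0,0,0,0,30],[0,0,0,0,0,0,30],[0,0,0,0,0,0,30],[0,0,0,0,0,0,30]]]' >/dev/null; python3 plan.py 535.6 -150.9 4 -45.6
python3 - <<'E'
from h import *
np.set_printoptions(precision=1,suppress=True)
t0=cv2.imread("pics/top0.png");t=capture("top")
c=np.hstack([i[255:340,425:525] for i in(t0,t)]);c=cv2.resize(c,(800,340),interpolation=cv2.INTER_CUBIC)
cv2.imwrite("pics/cmp.png",(255*(c/255.)**0.5).astype('uint8'))
a=t0[270:325,455:515].astype('f');b=t[270:325,455:515].astype('f')
m=lambda i:cv2.GaussianBlur(i.max(2),(0,0),.8)
print(cv2.phaseCorrelate(m(a),m(b),cv2.createHanningWindow((60,55),cv2.CV_32F)))
p=np.array([468,-216.7,208]);print(proj("top",p),proj("top",p+[0,0,5]))
E
```

```text
t 11.6 pos [ 541.9  -146.05    4.34] yaw_y -45.66494755780164 F [4.63 4.68 5.45] grip 52.1972393989563 38.965987043010756
shift/25 [-0.32 -0.04  0.01] after-turn axes [-0.32 -0.04  0.01] turn/8 [ 0.02 -0.01 -0.01]
((0.641407226912353, 0.125301624593245), 0.626840034590827)
[481.  293.9] [481.9 293.7]
```

View pics/cmp.png

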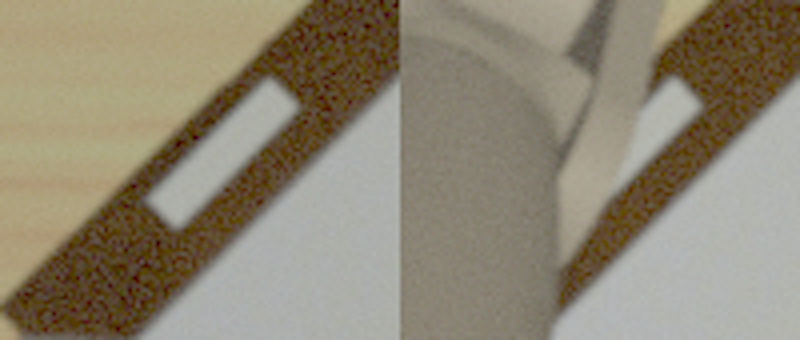

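The tab's right corner moved from (300,104) to (303,103) in the crop. That is about 0.75 px, or roughly 4 mm of lift, which agrees with the expected 3.8 mm. I'll push a few mm more.

```bash
python3 -m crank '[[[-0.1,0,0,0,0,0,30],[-0.1,0,0,0,0,0,30],[-0.1,0,0,0,0,0,30],[0,0,0,0,0,0,30],[0,0,0,0,0,0,30],[0,0,0,0,0,0,30],[0,0,0,0,0,0,30],[0,0,0,0,0,0,30]]]' >/dev/null; python3 plan.py 535.6 -150.9 4 -45.6
python3 - <<'E'
from h import *
t0=cv2.imread("pics/top0.png").max(2).astype('f4');t=np.mean([capture("top").max(2) for _ in range(6)],0).astype('f4')
for box in((489,270,25,25),(491,272,18,18)):
    x,y,w,h=box;W=np.eye(2,3,dtype='f4')
    # ECC translation: t(x+W)=t0(x)
    r,W=cv2.findTransformECC(t0[y:y+h,x:x+w],t[y:y+h,x:x+w],W,cv2.MOTION_TRANSLATION,(3,200,1e-5),None,3);print(r,W[:,2])
print(proj("top",(468,-216.7,213))-proj("top",(468,-216.7,208)))
E
```

```text
t 12.45 pos [ 536.49 -151.26    4.32] yaw_y -45.658014714341455 F [4.39 4.98 5.39] grip 52.23063290119171 39.11675052305968
shift/25 [-0.02 -0.04  0.01] after-turn axes [-0.02 -0.04  0.01] turn/8 [ 0.02 -0.01 -0.01]
0.976522257869177 [ 1.2739486  -0.57639575]
0.991421921536521 [ 1.3319486  -0.46363097]
[ 0.97565531 -0.22267531]
```

Run:
```python
from h import *
t0=cv2.imread("pics/top0.png").max(2).astype('f4');t=np.mean([capture("top").max(2) for _ in range(6)],0).astype('f4')
for n,(x,y,w,h) in dict(fasttab=(538,203,32,40),carc=(570,190,50,40),tab=(492,273,15,16)).items():
    W=np.eye(2,3,dtype='f4');r,W=cv2.findTransformECC(t0[y:y+h,x:x+w],t[y:y+h,x:x+w],W,cv2.MOTION_TRANSLATION,(3,200,1e-5),None,3);print(n,r,W[:,2])
s0=cv2.imread("pics/side0.png");s=capture("side")
c=np.hstack([i[175:240,435:485] for i in(s0,s)]+[i[265:305,485:515].repeat(1,0) if 0 else cv2.resize(i[265:305,480:515],(57,65)) for i in(t0[...,None].repeat(3,2),t[...,None].repeat(3,2))])
c=np.clip(cv2.resize(c,None,fx=3.7,fy=3.7,interpolation=cv2.INTER_CUBIC),0,255)
cv2.imwrite("pics/fin.png",(255*(c/255.)**0.5).astype('uint8'))
```

```text
fasttab 0.9995595280075694 [-0.01140349  0.01468105]
carc 0.99962317476539 [0.01869065 0.00806214]
tab 0.9906519061852803 [ 1.3352001  -0.49794123]
```

View pics/fin.png

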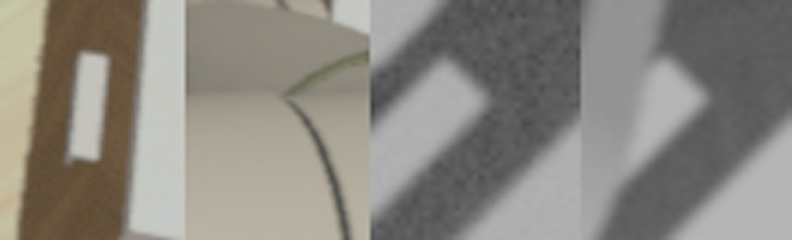

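Run:
```python
from h import *
t0=cv2.imread("pics/top0.png").max(2).astype('f4');t=np.mean([capture("top").max(2) for _ in range(10)],0).astype('f4')
np.set_printoptions(precision=0,suppress=True,linewidth=200)
A=t0;B=t
for n,(x,y,w,h) in dict(a=(495,272,14,18),b=(494,270,12,22),c=(495,268,20,26)).items():
  for g in(3,5):
    W=np.eye(2,3,dtype='f4');r,W=cv2.findTransformECC(A[y:y+h,x:x+w],B[y:y+h,x:x+w],W,cv2.MOTION_TRANSLATION,(3,200,1e-5),None,g);print(n,g,round(r,4),W[0,2].round(2),W[1,2].round(2))
# sub-pixel half-level crossing of the tab's right end along rows
for y in range(277,288):
    o=[]
    for I in(A,B):
        I=cv2.GaussianBlur(I,(0,0),.7);v=I[y,494:512];k=[i for i in range(len(v)-1) if v[i]>95>=v[i+1]]
        o.append(round(float(494+k[0]+(v[k[0]]-95)/(v[k[0]]-v[k[0]+1])),2) if k else None)
    print(y,o)
print(A[281,490:512],B[281,490:512])
```

```text
a 3 0.9747 1.29 -0.45
a 5 0.9751 1.23 -0.45
b 3 0.9819 1.37 -0.45
b 5 0.98 1.34 -0.45
c 3 0.9936 1.04 -0.57
c 5 0.9934 1.02 -0.55
277 [None, 496.02]
278 [495.03, 497.01]
279 [496.05, 498.04]
280 [496.96, 498.87]
281 [497.48, 499.16]
282 [497.37, 498.73]
283 [496.69, 497.83]
284 [495.74, 496.86]
285 [494.7, 495.86]
286 [None, 494.84]
287 [None, None]
[123. 119. 120. 122. 118. 123. 121. 111.  89.  59.  43.  35.  34.  31.  29.  30.  30.  24.  36.  32.  35.  36.] [113. 125. 128. 127. 129. 130. 130. 129. 124. 106.  77.  50.  38.  38.  36.  36.  35.  35.  33.  33.  38.  36.]
```

The edge shift is about 1.4 px, or roughly 7 mm of lift, which is higher than the geometry predicted. I'll back off about 9 mm to sit in the middle of the band.

```bash
python3 -m crank '[[[0.1,0,0,0,0,0,30],[0.1,0,0,0,0,0,30],[0.1,0,0,0,0,0,30],[0.06,0,0,0,0,0,30],[0,0,0,0,0,0,30],[0,0,0,0,0,0,30],[0,0,0,0,0,0,30],[0,0,0,0,0,0,30]]]' >/dev/null; python3 plan.py 535.6 -150.9 4 -45.6
python3 - <<'E'
from h import *
A=cv2.imread("pics/top0.png").max(2).astype('f4');B=np.mean([capture("top").max(2) for _ in range(10)],0).astype('f4')
for n,(x,y,w,h) in dict(a=(495,272,14,18),b=(494,270,12,22)).items():
    W=np.eye(2,3,dtype='f4');r,W=cv2.findTransformECC(A[y:y+h,x:x+w],B[y:y+h,x:x+w],W,cv2.MOTION_TRANSLATION,(3,200,1e-5),None,3);print(n,round(r,4),W[:,2])
E
```

```text
t 14.4 pos [ 541.69 -146.32    4.32] yaw_y -45.6286921758295 F [-4.26 -5.15  8.71] grip 52.638230323791504 38.64762682965877
shift/25 [-0.3  -0.04  0.01] after-turn axes [-0.3  -0.04  0.01] turn/8 [ 0.01  0.01 -0.  ]
a 0.996 [ 0.9142532 -0.5796476]
b 0.9969 [ 0.9212141 -0.5679183]
```

```bash
python3 -c "
from rig import *
s=sense();print(s['force'],s['grip_force']);print(finish_job())"
```

```text
[-4.5217023  -4.93647209  9.21170695] 52.63981103897095
the job is handed in; nothing more can be done
None
```

I've handed the job in: the wedge is under the dropped door, still gripped at about 52 N, and the door is up about 5 mm by camera (3.9 mm by geometry). No pass/fail result came back, and the arm hid the wedge's thin edge, so I couldn't see it under the door.

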